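Centre the dish on the balance pan and tare

TASK

Get the lab balance ready for weighing: with your fingertips, gently nudge the white porcelain dish across the pan until it stands wholly inside the circle engraved in the middle, without gripping, lifting or tipping it and without leaning on the pan. Then let go of the dish and press the wide tare key at the front right of the balance all the way down and release it. Leave the two small keys, the bottles, the vial and the spatula alone.

Things in the scene. Friction and masses are not known exactly. Their poses are not given: they have to be found in the camera images.
- dish: White glazed porcelain weighing dish, round, open, flat-bottomed and empty, standing loose on the balance pan: 60 mm across at the foot, 64 mm at the rim, 32 mm high, wall 3.5 mm, about 60 to 130 g. It slides on the pan when pushed low on its side (friction under 1 N). Origin: centre of its underside; z up. At the start it stands 34 to 55 mm off the pan's middle, in any direction.
- pan: Square stainless weighing pan on top of the balance, 176 x 176 mm, 8 mm thick, flat, no rim, top 78 mm above the work surface; firm, does not sink. Origin: middle of its top surface = centre of the engraved dark circle (inner radius 40 mm, line 2.5 mm wide). x: to the back of the balance, away from the keys; y: to the left seen from the key side; z up.
- balance: White top-loading balance, housing 300 x 206 mm, its top 14 mm below the pan's top; key side roughly towards the robot. It stands firm and does not slide. Origin: on the work surface under the pan's middle, same axes as the pan. The housing reaches 172 mm from there to the key side (-x), 128 mm to the back.
- tare_key_top (a point): Middle of the top face of the wide tare key: a white plastic bar key, 50 mm (along the pan's y) x 28 mm, at the right end of the grey panel that slopes 10 degrees down towards the key side. 129 mm along -x and 66 mm along -y from the pan's middle, 13 mm below its top. It stands 6 mm proud; z is the panel's normal. Left of it: a display, then at the far left two small keys.
- tare_key (a joint): Travel of the tare key along the panel's normal: 0 up, 0.004 m fully down. Spring return: starts to move at about 1.2 N, fully down at 4 N.
- power_key (a joint): Travel of the small round power key (14 mm across, 84 mm left of the pan's middle and 117 mm towards the key side, 6 mm proud): 0 up, 0.004 m down. Not to be pressed.
- print_key (a joint): Travel of the small round print key (14 mm across, 84 mm left of the pan's middle and 143 mm towards the key side, 6 mm proud): 0 up, 0.004 m down. Not to be pressed.
- bottle_a: Amber glass sample bottle with a white ribbed screw cap, 42 mm across, 94 mm high, standing loose on the work surface beside the balance. Origin: centre of its underside; z up. Bystander.
- bottle_b: Second such amber bottle, 42 mm across, 94 mm high, standing beside the balance. Origin: centre of its underside; z up. Bystander.
- vial: Small clear glass vial with a white cap, 28 mm across, 62 mm high, standing beside the balance. Origin: centre of its underside; z up. Bystander.
- spatula: Stainless lab spatula lying on the work surface to the right of the balance, 147 mm long along its x, 12 mm wide, 4 mm thick. Origin: middle of its underside. Bystander.
Mind the look-alikes: they are no part of the job. Of the things that look like the dish, the largest one is meant.

How it is judged:
By the outcome, as a careful person would: the job done as asked, in the order asked, and still so for the second after the job is handed in, with the robot touching nothing.
It also fails if it takes over 42 s, if anything falls off the work surface, if the arm or the gripper's body presses on something with over 40 N, if the wrist force passes 120 N, or if a joint passes its speed limit or range.

ROBOT

A 7-joint arm with a two-finger parallel gripper is mounted at the origin on the work surface. World frame = base frame: x ahead of the robot, y to its left, z up, the work surface at z = 0. Lengths are in m, angles in rad, forces in N, time in s.
With the tool pointing down it reaches from about 0.425 to 0.925 m from the base axis. Payload 6.8 kg.
Tool frame: the origin (TCP) lies at the very end of the fingers, on their centre line; the grasp point (between the pads) lies 19 mm behind it (grip_point_offset is the distance from the TCP to the grasp point, in m); z points along the fingers, y is the line along which they close (so a half turn about z gives the same grasp; the last joint's range is limited). The gripper opens to 85 mm and grips with 20 to 120 N. Pads are 22 mm wide; open, the fingers measure 114 mm over their backs; the gripper's body (76 mm by 85 mm) begins 54 mm behind the grasp point. The pads swing forward as they close: fully open they stand 13 mm farther back than shut.
Start: joints at [1.011, 0.477, 0.022, 1.555, -0.011, 1.109, -0.083], TCP at [0.295, -0.607, 0.21] pointing down, gripper open.
Joint ranges: [-2.96, 2.96], [-0.34, 2.1], [-1.41, 1.46], [0.24, 2.44], [-1.37, 4.51], [0.17, 1.92], [-2.96, 2.96]. Speed limits (rad/s): [2.39, 2.39, 3.14, 3.14, 3.14, 3.14, 3.14].

INTERFACE

Orientations are given as a unit quaternion [w, x, y, z].
In Python, from station import * gives the robot as it stands.
- The arm moves only by the tool carry_out, never from a script. Its argument "rows" is text: rows parted by semicolons, each of 4 numbers parted by spaces: the shift along the world's x, y, z in mm, then the turn about the world's z in degrees. In form: dx dy dz yaw; .... A call has 1 to 10 rows; each row shifts and turns the commanded pose from where the row before left it; what a row does not reach is not made up. A row lasts 1/8 s, in which the tool goes at most 62.5 mm and 10.7 degrees, less where a joint would pass 70% of its speed; a pose out of reach is approached as far as the arm can. A call is refused whole if a number of a shift passes 62.5 or a number of a turn 10.7, either way. A call with a gripper value outside its range is refused whole. "claw" is the finger opening in mm, from 0 to 85.4, set as the call begins (left out, the last holds). The fingers move at their own pace and stop on an object; "force" is the grip in N (left out, the last holds). Time passes only in rows, so rows that do not move let the fingers close. It gives the time, the measured TCP pose, the force, the opening and the grip force at its end, in the units of the state.
- get_obs(): the state, without advancing time (a new reading comes with each control period).
- read_camera(name): name is "scene" or "top" or "wrist"; returns a dict with "img" (480x640x3 uint8, blue, green, red), "fov_y" (degrees; the focal length in pixels is half the picture's height over the tangent of half this angle, whatever the lens; pixels are square), "cx", "cy" (the principal point, pixels), "world_to_cam" (4x4, takes a point from world to camera coordinates). Camera axes: x right, y up, looking along -z (the intrinsics and any distortion apply to the point x, -y, -z); pixel columns grow to the right and rows downward; lengths in m; the calibration is good to about 2 mm. The wrist camera is an equidistant fisheye: a pixel r from the principal point sees the ray r / f radians off the axis. A picture is of the moment at which its call begins. There is no depth.
- hand_in(): hands the job in; it is judged then, once.
Trained networks look in the newest picture that a camera, given by its name, has taken for a name from the list of things; names that differ only in an ending like _2 or _b are one class to them, and where a whole thing is asked for, a point or a joint stands for the part that bears it (a point fixed in the world has none). Each returns a list of dicts, best first, with "confidence" (0 to 1); they miss things now and then, are a little off and sometimes report something else, mostly with a low value. They report only what shows in the picture. A call takes as long as a camera call. They do not tell look-alikes from the thing itself.
- recognise(camera, thing): "centre" ([column, row] in pixels, amid what is visible of it).
- outline_of(camera, thing): "pixels" (480x640 bool, what is visible of it) and "centre" ([column, row] in pixels, amid what is visible of it).
- place_of(camera, thing): "centre" ([column, row] in pixels: a listed point, or the origin of a listed thing).
The state is a dict: "t": time; "q": joint angles; "joint_vel": joint speeds; "joint_torque": joint torques, N m; "eef_pos": TCP position; "tool_rot": TCP orientation; "contact_force": force on the tool from outside, world axes, zero at the start; "torque": the same for the moment, N m; "gripper_width": opening from 0.0 (shut) to 1.0 (fully open); "grasp_force": force on a finger pad.
Only numpy, scipy, OpenCV 4.12 (cv2) and the standard library are available. Lean on these libraries where they do the work, as an engineer would, in place of code of your own. Each camera call takes 0.05 s, during which the arm holds its last target. There are 200 camera calls.

## Working session

There is one attempt and no reset: what is moved stays moved. The work goes in short steps, Python scripts to look and compute and a tool call to move; the robot and the scene stay as the last step left them, time stands still between calls to the robot, and variables do not carry over. Pictures are saved under pics/ and viewed, at most 10 in all, crops included, and the job is handed in when it is done.

Besides the shell and the picture viewer there is one more tool, called after "Request:" as a command line: name --argument value ..., lists and objects as JSON in quotes. carry_out: Moves the arm, as the interface text tells. Its arguments: {"type":"object","properties":{"rows":{"type":"string"},"claw":{"type":"number"},"force":{"type":"number"}},"required":["rows"]}

```bash
mkdir -p pics; cat > h.py <<'E'
from station import *
import numpy as np, cv2
from scipy.optimize import least_squares
def ray(c,px):
    M=np.array(c["world_to_cam"]);f=240/np.tan(np.radians(c["fov_y"])/2)
    d=np.array([px[0]-c["cx"],-(px[1]-c["cy"]),-f]);R=M[:3,:3]
    return -R.T@M[:3,3],R.T@d
def at_z(c,px,z):
    o,d=ray(c,px);return o+d*(z-o[2])/d[2]
E
python3 - <<'E'
from h import *
s=get_obs();print(s["eef_pos"],s["tool_rot"],s["contact_force"],s["t"])
C={}
for n in("top","scene"):
    C[n]=c=read_camera(n);cv2.imwrite(f"pics/{n}0.png",c["img"])
    print(n,c["fov_y"],c["cx"],c["cy"],ray(c,(320,240)))
    for t,z in(("dish",.078),("pan",.078),("tare_key_top",.065),("power_key",.065),("print_key",.065),("bottle_a",0),("vial",0),("spatula",0)):
        for r in place_of(n,t):print(n,t,np.round(r["confidence"],2),np.round(r["centre"],1),np.round(at_z(c,r["centre"],z),4))
E
```

```text
[ 0.29442165 -0.60672376  0.20931294] [-8.77999197e-04  9.74587688e-01  2.24004459e-01 -2.63360251e-04] [ 0.23853462 -0.95769685  0.30778769] 0.0
top 57.914729377605525 313.96854955831253 239.2687192503062 (array([0.57256774, 0.02652108, 0.75135528]), array([  29.34170456,    5.74123131, -432.74326532]))
top dish 0.71 [326.9 223.1] [0.6443 0.024  0.078 ]
top dish 0.65 [303.1 132.8] [0.7892 0.0579 0.078 ]
top dish 0.61 [351.5 134.9] [ 0.7832 -0.0185  0.078 ]
top pan 0.96 [320.3 253.1] [0.5978 0.0355 0.078 ]
top tare_key_top 0.93 [344.7 344.3] [0.4553 0.0013 0.065 ]Traceback (most recent call last):
  File "<stdin>", line 8, in <module>
ValueError: it knows: balance, bottle, dish, pan, spatula, tare_key_top, vial
```

View pics/top0.png

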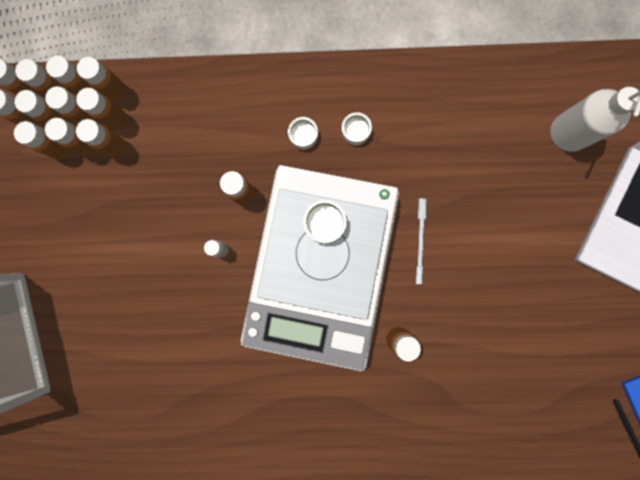

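The top view shows the dish at about (326,222), the engraved circle at (322,254) and the tare key at (348,343). A bottle stands right of the key at (407,348), and the two small dishes at the back are look-alikes.

```bash
cat >> h.py <<'E'
def project(c,P):
    P=np.atleast_2d(P);M=np.array(c["world_to_cam"]);f=240/np.tan(np.radians(c["fov_y"])/2)
    p=P@M[:3,:3].T+M[:3,3];return np.c_[c["cx"]-f*p[:,0]/p[:,2],c["cy"]+f*p[:,1]/p[:,2]]
def hull_z(c,mask,z):
    cs=cv2.findContours(mask.astype(np.uint8),cv2.RETR_EXTERNAL,cv2.CHAIN_APPROX_NONE)[0]
    h=cv2.convexHull(max(cs,key=cv2.contourArea))[:,0]
    return np.array([at_z(c,p,z)[:2] for p in h]),h
E
python3 - <<'E'
from h import *
for n in("top","scene"):
    c=read_camera(n);cv2.imwrite(f"pics/{n}1.png",c["img"])
    for r in outline_of(n,"pan")[:1]:
        w,_=hull_z(c,r["pixels"],.078);print(n,"pan",cv2.minAreaRect((w*1000).astype(np.float32)))
    for r in outline_of(n,"dish"):
        w,_=hull_z(c,r["pixels"],.110);print(n,"dish",r["confidence"],r["pixels"].sum(),cv2.minEnclosingCircle((w*1000).astype(np.float32)))
    for t,z in(("dish",.078),("pan",.078),("tare_key_top",.065),("bottle",0),("vial",0),("spatula",0)):
        for r in place_of(n,t):
            if r["confidence"]>.4: print(n,t,np.round(r["confidence"],2),np.round(r["centre"],1),np.round(at_z(c,r["centre"],z),4))
c=read_camera("top");g=cv2.resize(c["img"][150:390,200:440],(600,600),interpolation=cv2.INTER_CUBIC);cv2.imwrite("pics/crop1.png",g)
E
```

```text
top pan ((597.6822509765625, 33.070526123046875), (175.8233184814453, 175.4895782470703), 77.19435119628906)
top dish 0.92 748 ((782.9737548828125, -22.68440818786621), 24.196168899536133)
top dish 0.88 1398 ((644.611572265625, 27.985776901245117), 32.18383026123047)
top dish 0.71 851 ((462.05792236328125, -80.18490600585938), 27.308887481689453)
top dish 0.57 705 ((778.2781372070312, 57.41612243652344), 23.795167922973633)
top dish 0.8 [302.6 134.2] [0.7869 0.0588 0.078 ]
top dish 0.78 [324.9 222.2] [0.6458 0.0271 0.078 ]
top dish 0.61 [350.7 135.2] [ 0.7828 -0.0172  0.078 ]
top pan 0.88 [322.9 254.4] [0.5957 0.0315 0.078 ]
top tare_key_top 0.96 [345.8 342.8] [ 0.4576 -0.0005  0.065 ]
top bottle 0.76 [243.4 191.4] [0.7127 0.169  0.    ]
top vial 0.87 [222.5 249.2] [0.6119 0.207  0.    ]
top spatula 0.56 [419.  245.4] [ 0.6097 -0.1338 -0.    ]
scene pan ((602.5438232421875, 34.8890380859375), (175.93724060058594, 179.99371337890625), 77.42696380615234)
scene dish 0.91 1289 ((865.0755004882812, -4.660152912139893), 25.764001846313477)
scene dish 0.66 1717 ((659.8139038085938, 30.780393600463867), 43.134254455566406)
scene dish 0.63 1301 ((861.2466430664062, 72.49283599853516), 25.47368812561035)
scene dish 0.56 334 ((517.1438598632812, 8.786641120910645), 24.72795295715332)
scene dish 0.78 [308.6 257.5] [0.648  0.0321 0.078 ]
scene dish 0.7 [242.3 383.3] [ 0.8566 -0.0057  0.078 ]
scene dish 0.65 [307.6 391.1] [0.8514 0.0708 0.078 ]
scene pan 0.87 [319.3 234.6] [0.6    0.0389 0.078 ]
scene tare_key_top 0.82 [311.7 178.5] [0.4593 0.0006 0.065 ]
scene bottle 0.95 [259.5 200.8] [ 0.4628 -0.0934  0.    ]
scene bottle 0.73 [395.1 341.9] [0.7123 0.1706 0.    ]
scene vial 0.74 [428.3 293.8] [0.6157 0.2137 0.    ]
scene spatula 0.91 [212.5 258.6] [ 0.6129 -0.132   0.    ]
```

View pics/scene1.png

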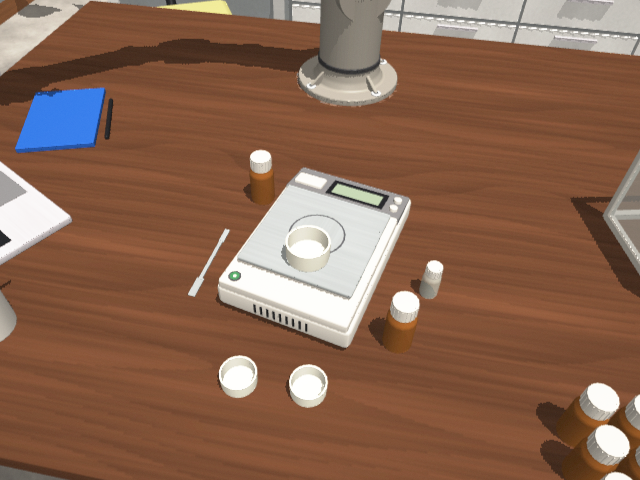

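View pics/crop1.png

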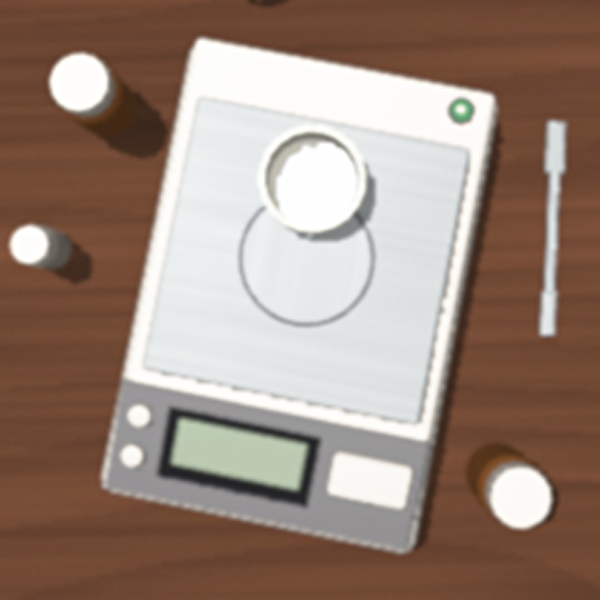

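The scene picture confirms the layout: the dish is at (308,247) on the pan, the tare key at (312,179) and the bottle at (261,178). The dish sits about (+47,-5) mm off the circle's middle in world x and y. I'll go behind it with the fingers 36 mm apart as a cradle and push towards the robot.

Request:
carry_out --rows "27 42 0 -2.2;27 42 0 -2.2;27 42 0 -2.2;27 42 0 -2.2;27 42 0 -2.2;27 42 0 -2.2;27 42 0 -2.2;27 42 0 -2.2;27 42 0 -2.2;27 42 0 -2.2" --claw 36

```text
t: 2.4
eef_pos: [0.5655, -0.186, 0.2106]
tool_rot: [0.0, 0.999, 0.033, 0.0]
contact_force: [1.3, -0.2, -0.2]
gripper_width: 0.422
grasp_force: 0.0
```

Request:
carry_out --rows "27 42 -5 -2;27 42 -10 -2;27 42 -10 -2;27 42 -10 -2;28 41 -10 -2;0 0 0 0;0 0 0 0"

```text
t: 3.28
eef_pos: [0.7005, 0.0212, 0.165]
tool_rot: [0.0, 0.999, -0.053, -0.0]
contact_force: [0.6, 0.4, 0.2]
gripper_width: 0.421
grasp_force: 0.0
```

Request:
carry_out --rows "0 0 -20 0;0 0 -20 0;0 0 -16 0;0 0 -11 0;0 0 -9 0;0 0 0 0;0 0 0 0"

```text
t: 4.15
eef_pos: [0.7012, 0.0218, 0.0899]
tool_rot: [-0.0, 0.999, -0.053, 0.001]
contact_force: [-0.0, 0.3, 0.1]
gripper_width: 0.422
grasp_force: 0.0
```

```bash
python3 - <<'E'
from h import *
s=get_obs();print(s["eef_pos"],s["contact_force"])
a=read_camera("wrist")["img"];b=read_camera("scene")["img"]
cv2.imwrite("pics/w2.png",np.vstack([cv2.resize(a,(400,300)),cv2.resize(b[170:320,220:420],(400,300),interpolation=cv2.INTER_CUBIC)]))
E
```

```text
[0.70120613 0.02178902 0.08992441] [-0.04080195  0.3087055   0.06182503]
```

View pics/w2.png

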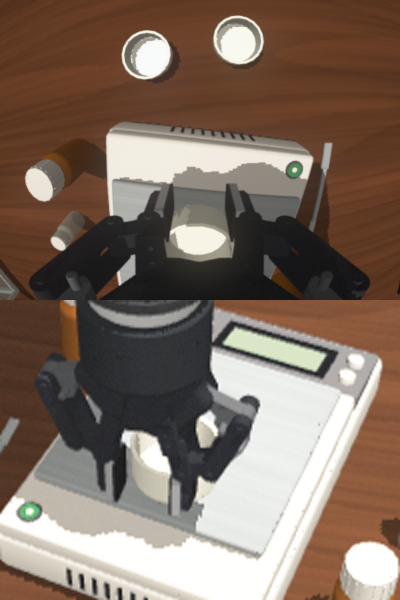

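The fingers straddle the dish's far side centrally and touch nothing. Next I'll lower slightly and push gently, stopping short of the middle to check.

Request:
carry_out --rows "0 0 -4 0;-4 0.5 0 0;-4 0.5 0 0;-3 0.4 0 0;-3 0.3 0 0;-2 0.2 0 0;-2 0.2 0 0;-2 0.2 0 0;-2 0.2 0 0;-2 0.2 0 0"

```text
t: 5.5
eef_pos: [0.6767, 0.0245, 0.0854]
tool_rot: [-0.0, 0.999, -0.053, 0.0]
contact_force: [1.0, 0.1, 0.8]
gripper_width: 0.421
grasp_force: 0.2
```

Request:
carry_out --rows "-3 0.4 0 0;-3 0.4 0 0;-3 0.4 0 0;-3 0.4 0 0;-3 0.4 0 0;-3 0.4 0 0;-3 0.4 0 0;-3 0.4 0 0;-2 0.2 0 0;0 0 0 0"

```text
t: 6.75
eef_pos: [0.6505, 0.0278, 0.0853]
tool_rot: [0.0, 0.999, -0.053, -0.0]
contact_force: [0.0, 0.2, 0.5]
gripper_width: 0.424
grasp_force: 0.1
```

```bash
cat > m.py <<'E'
from h import *
import sys
s=get_obs();print(s["t"],s["eef_pos"],s["contact_force"])
c=read_camera("top");img=c["img"]
for t in("dish","pan"):
    for r in outline_of("top",t):
        w,_=hull_z(c,r["pixels"],.110 if t=="dish" else .078)
        if t=="pan":print(t,r["confidence"],cv2.minAreaRect((w*1000).astype(np.float32)))
        else:print(t,r["confidence"],r["pixels"].sum(),cv2.minEnclosingCircle((w*1000).astype(np.float32)))
b=read_camera("scene")["img"]
z=lambda a:cv2.resize(a,(600,300),interpolation=cv2.INTER_CUBIC)
cv2.imwrite(sys.argv[1],np.vstack([z(img[195:295,220:420]),z(b[190:290,220:420])]))
E
python3 m.py pics/p3.png
```

```text
6.75 [0.6504614  0.0278216  0.08529801] [0.0165352  0.15341251 0.48381517]
pan 0.8 ((572.2741088867188, 117.38214111328125), (37.281951904296875, 93.03680419921875), 88.92034149169922)
```

View pics/p3.png

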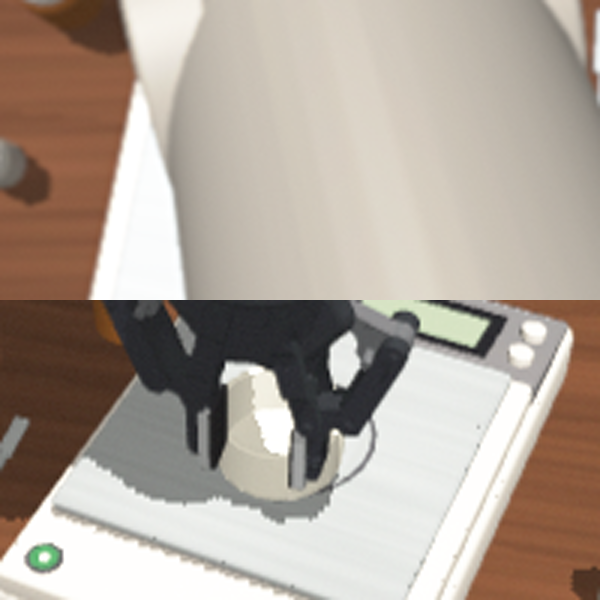

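The dish slides with the fingers and the top camera is blocked by the arm. I'll push most of the remaining way, then back off to measure.

Request:
carry_out --rows "-3 0.3 0 0;-3 0.3 0 0;-3 0.3 0 0;-2 0.2 0 0;-1 0.1 0 0;0 0 0 0;8 -1 0 0;20 -2 0 0;20 -2 10 0;0 0 40 0"

```text
t: 8.2
eef_pos: [0.6864, 0.0234, 0.133]
tool_rot: [0.0, 0.999, -0.054, -0.002]
contact_force: [-0.3, -0.5, 0.3]
gripper_width: 0.419
grasp_force: 0.0
```

Request:
carry_out --rows "0 -30 40 0;0 -60 0 0;0 -60 0 0;0 -60 0 0;0 -60 0 0;0 0 0 0"

```text
t: 8.95
eef_pos: [0.6848, -0.2553, 0.1749]
tool_rot: [0.002, 0.998, -0.059, -0.0]
contact_force: [-1.6, 0.8, 0.3]
gripper_width: 0.421
grasp_force: 0.0
```

```bash
python3 m.py pics/p4.png
```

```text
8.95 [ 0.68482859 -0.25526611  0.17491564] [-1.59365209  0.79019114  0.25740836]
dish 0.79 1414 ((602.1262817382812, 32.5247688293457), 32.25551986694336)
dish 0.71 735 ((782.2025146484375, -22.513179779052734), 24.772445678710938)
dish 0.62 722 ((778.1607666015625, 57.68416976928711), 24.161792755126953)
pan 0.61 ((597.4034423828125, 33.32862854003906), (175.36502075195312, 175.96522521972656), 77.10568237304688)
```

View pics/p4.png

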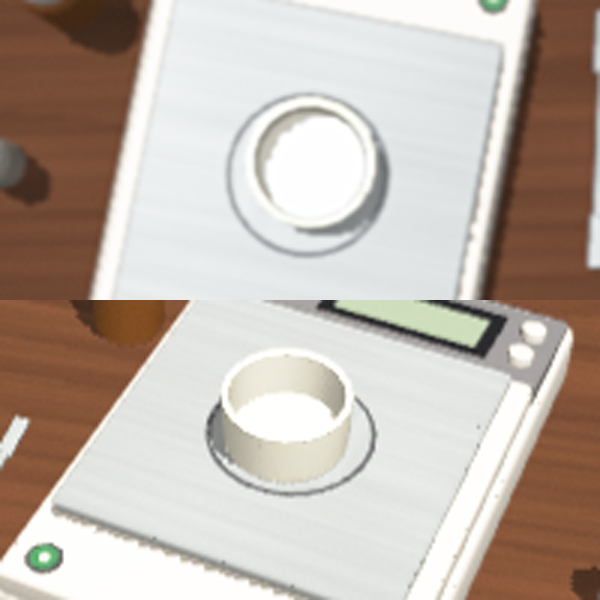

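The dish is at (602.1,32.5) against a circle centre of (597.5,33.1), so it's about 5 mm off with 8–10 mm allowed. Both views show it wholly inside the ring. Now the tare key, at about (457,-1) mm, with the fingers shut.

Request:
carry_out --rows "-28 32 0 -1;-28 32 0 -1;-28 32 0 -1;-28 32 0 -1;-29 32 0 -1;-29 32 0 -1;-29 32 0 -0.5;-29 30 0 0;0 0 0 0;0 0 0 0" --claw 0

```text
t: 10.4
eef_pos: [0.4592, 0.0088, 0.1758]
tool_rot: [-0.0, 0.994, -0.109, 0.001]
contact_force: [0.2, 0.5, -0.8]
gripper_width: 0.001
grasp_force: 0.0
```

```bash
python3 - <<'E'
from h import *
s=get_obs();print(s["eef_pos"],s["tool_rot"],s["contact_force"],s["gripper_width"])
E
```

```text
[0.45920121 0.00884403 0.17576478] [-6.39108464e-05  9.94071626e-01 -1.08725325e-01  6.33634494e-04] [ 0.16392133  0.4965756  -0.77639744] 0.0008188656076979524
```

Request:
carry_out --rows "-2 -10 -20 0;0 0 -25 0;0 0 -25 0;0 0 -15 0;0 0 -10 0;0 0 0 0"

```text
t: 11.15
eef_pos: [0.4567, -0.0021, 0.08]
tool_rot: [0.0, 0.994, -0.11, -0.0]
contact_force: [-0.3, 0.3, -0.3]
gripper_width: 0.006
grasp_force: 0.0
```

```bash
python3 - <<'E'
from h import *
s=get_obs();print(s["eef_pos"],s["contact_force"])
b=read_camera("scene")["img"]
cv2.imwrite("pics/k5.png",cv2.resize(b[100:250,230:430],(800,600),interpolation=cv2.INTER_CUBIC))
E
```

```text
[ 0.4566814  -0.00207447  0.07998392] [-0.33431887  0.28468558 -0.341618  ]
```

View pics/k5.png

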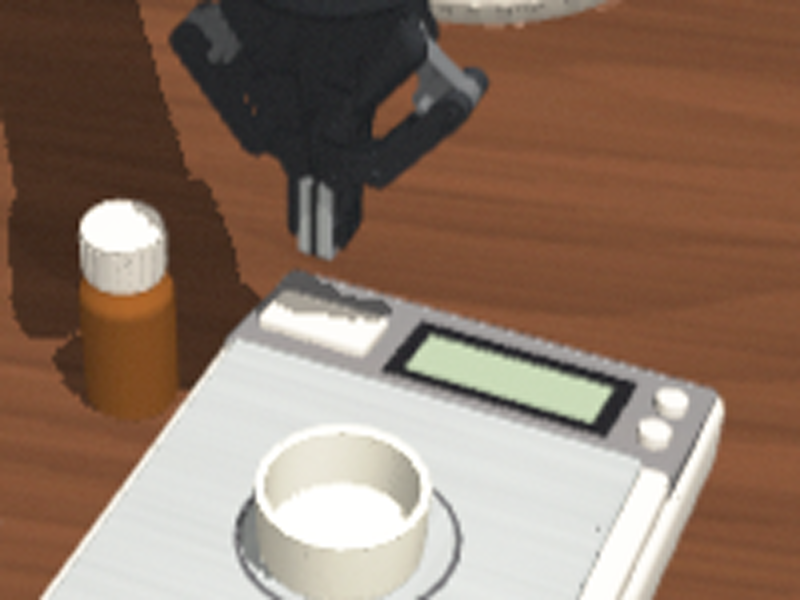

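The tips at (318,255) in the crop look a bit short of the key at (325,322). I'll check this numerically before pressing.

```bash
python3 - <<'E'
from h import *
s=get_obs();c=read_camera("scene");e=s["eef_pos"]
f=lambda P:np.round((project(c,P)-[230,100])*4)
print(e,f(e),f(e-[0,0,.015]),f([.4577,-.002,.065]))
x=np.array([.9755,-.22,0]);y=np.array([.22,.9755,0])
for a in(-14,14):
  for b in(-25,25):print(f(np.array([.4577,-.002,.065])+x*a/1000+y*b/1000+[0,0,a*.176/1000]))
for dx in(-.011,.011): print(f(e+x*dx))
E
```

```text
[ 0.45705653 -0.00199356  0.08050556] [[322. 281.]] [[322. 309.]] [[322. 311.]]
[[281. 281.]]
[[388. 312.]]
[[254. 310.]]
[[363. 342.]]
[[333. 266.]]
[[312. 296.]]
```

Position in x is consistent: the push contact came at exactly the predicted 36 mm. Only the tip height is in doubt, so I'll descend slowly and watch the force.

Request:
carry_out --rows "0 0 -4 0;0 0 -4 0;0 0 -2 0;0 0 -1 0;0 0 0 0"

```text
t: 11.88
eef_pos: [0.4567, -0.002, 0.0693]
tool_rot: [0.0, 0.994, -0.11, -0.0]
contact_force: [0.1, -1.0, 0.4]
gripper_width: -0.001
grasp_force: 0.0
```

```bash
python3 - <<'E'
from h import *
s=get_obs();print(s["eef_pos"],s["contact_force"])
b=read_camera("scene")["img"]
cv2.imwrite("pics/k6.png",cv2.resize(b[130:210,270:370],(750,600),interpolation=cv2.INTER_CUBIC))
E
```

```text
[ 0.45666909 -0.00200877  0.06926111] [ 0.09930131 -0.98908025  0.42928619]
```

View pics/k6.png

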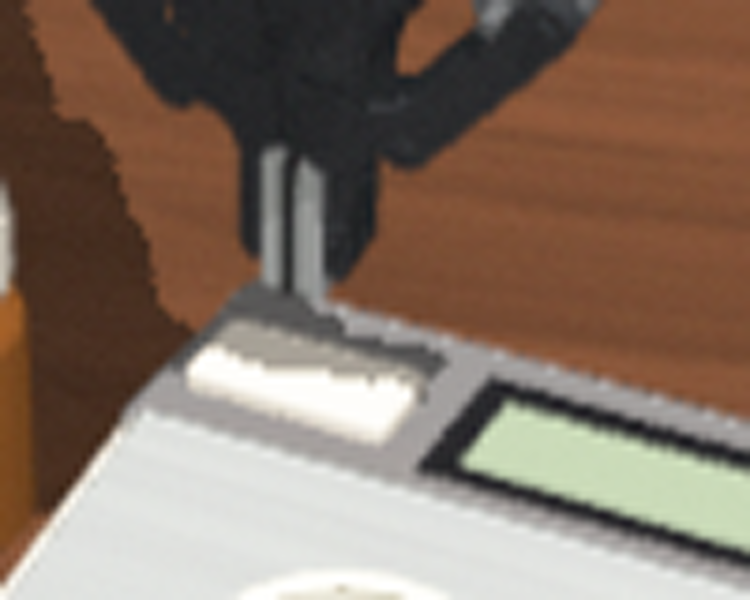

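The tips end at about (300,300) in the crop, above the key at (305,380). I'll cross-check with the wrist camera.

```bash
python3 - <<'E'
from h import *
s=get_obs();c=read_camera("wrist");e=np.array(s["eef_pos"]);M=np.array(c["world_to_cam"]);f=240/np.tan(np.radians(c["fov_y"])/2)
def fe(P):
    p=M[:3,:3]@P+M[:3,3];v=np.array([p[0],-p[1]]);z=-p[2];r=np.hypot(*v);return np.array([c["cx"],c["cy"]])+v/r*np.arctan2(r,z)*f
x=np.array([.9755,-.22,0]);y=np.array([.22,.9755,0])
im=c["img"].copy()
def dot(P,col):
    q=fe(P);print(np.round(q));cv2.circle(im,tuple(int(v) for v in q),2,col,-1)
dot(e,(0,0,255))
for a in(-14,14):
  for b in(-25,25):dot(np.array([.4577,-.002,.065])+x*a/1000+y*b/1000+[0,0,a*.176/1000],(0,255,0))
cv2.imwrite("pics/k7.png",im)
sc=read_camera("scene");print((project(sc,[.6505,.0278,.0853])-[220,190])*3, s["gripper_width"])
E
```

```text
[317. 293.]
[364. 309.]
[269. 309.]
[368. 263.]
[265. 263.]
[[255.98239531 194.5931727 ]] -0.0017103150768499457
```

View pics/k7.png

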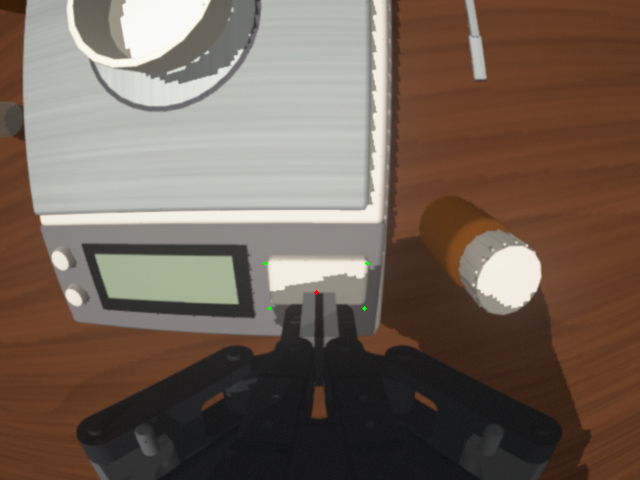

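The wrist view shows the tips over the key, with the projected key box (green) and TCP (red) matching. Pressing slowly now.

Request:
carry_out --rows "2 0 0 0;0 0 -2 0;0 0 -1 0;0 0 -1 0;0 0 0 0"

```text
t: 12.65
eef_pos: [0.4586, -0.002, 0.0652]
tool_rot: [0.0, 0.994, -0.11, -0.0]
contact_force: [0.5, 0.5, -0.4]
gripper_width: -0.002
grasp_force: 0.0
```

Request:
carry_out --rows "0 0 -1 0;0 0 -1 0;0 0 0 0"

```text
t: 13.02
eef_pos: [0.4586, -0.002, 0.0632]
tool_rot: [0.0, 0.994, -0.11, -0.0]
contact_force: [0.5, 0.5, 0.1]
gripper_width: -0.004
grasp_force: 0.0
```

Request:
carry_out --rows "0 0 -1 0;0 0 0 0"

```text
t: 13.28
eef_pos: [0.4587, -0.002, 0.0623]
tool_rot: [0.0, 0.994, -0.11, -0.0]
contact_force: [0.4, 0.7, 0.0]
gripper_width: -0.001
grasp_force: 0.0
```

Request:
carry_out --rows "0 0 -1 0;0 0 -1 0;0 0 0 0"

```text
t: 13.65
eef_pos: [0.4586, -0.002, 0.0602]
tool_rot: [0.0, 0.994, -0.11, -0.0]
contact_force: [-0.3, 1.2, -0.2]
gripper_width: -0.003
grasp_force: 0.0
```

Request:
carry_out --rows "0 0 -1 0;0 0 -1 0;0 0 0 0"

```text
t: 14.02
eef_pos: [0.4586, -0.002, 0.0582]
tool_rot: [0.0, 0.994, -0.11, -0.0]
contact_force: [0.8, -0.2, -0.6]
gripper_width: 0.005
grasp_force: 0.0
```

```bash
python3 - <<'E'
from h import *
s=get_obs();print(s["eef_pos"])
a=read_camera("wrist")["img"];b=read_camera("scene")["img"]
z=lambda i:cv2.resize(i,(400,400),interpolation=cv2.INTER_CUBIC)
cv2.imwrite("pics/k8.png",np.hstack([z(a[220:350,250:380]),z(b[140:200,280:340])]))
E
```

```text
[ 0.45864829 -0.00199106  0.05821486]
```

View pics/k8.png

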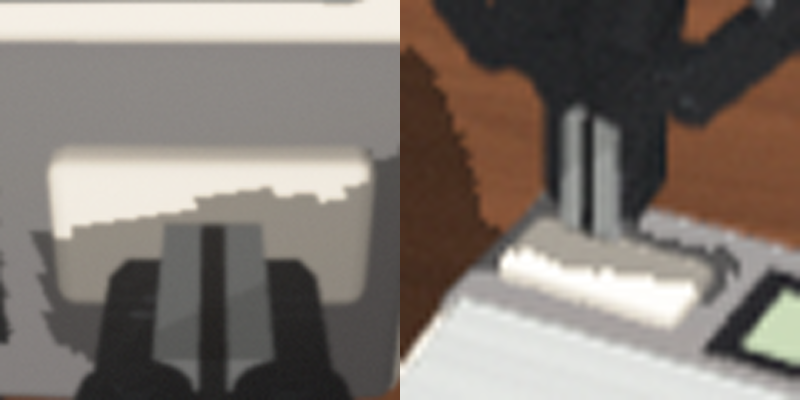

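```bash
python3 - <<'E'
from h import *
c=read_camera("wrist");sc=read_camera("scene");M=np.array(c["world_to_cam"]);f=240/np.tan(np.radians(c["fov_y"])/2);R=M[:3,:3]
def wr(p):
    v=np.array(p)-[c["cx"],c["cy"]];r=np.hypot(*v);th=r/f;d=np.array([v[0]/r*np.sin(th),-v[1]/r*np.sin(th),-np.cos(th)]);return -R.T@M[:3,3],R.T@d
def tri(a,b):
    o1,d1=wr(a);o2,d2=ray(sc,b);k=np.linalg.lstsq(np.c_[d1,-d2],o2-o1,rcond=None)[0]
    return np.round([o1+k[0]*d1,o2+k[1]*d2],4)
print("cam",wr((319,293)))
print("tip",tri((318.9,293.1),(310,175.7)));print("key",tri((318.9,293.1),(310.75,179.3)))
E
```

```text
cam (array([ 0.53835362, -0.0204259 ,  0.22329741]), array([-0.43446065,  0.09493932, -0.89567319]))
tip [[ 0.4658 -0.0045  0.0738]
 [ 0.4644 -0.0015  0.0748]]
key [[ 0.4601 -0.0033  0.062 ]
 [ 0.4591 -0.0011  0.0627]]
```

Triangulated, the true fingertip is about 12 mm above the key, so the reported height runs low, and it sits slightly robotward. I'll shift 3 mm forward and keep going down with force checks.

Request:
carry_out --rows "3 0 -2 0;0 0 -2 0;0 0 -1 0;0 0 -1 0;0 0 0 0"

```text
t: 14.85
eef_pos: [0.4616, -0.002, 0.0522]
tool_rot: [0.0, 0.994, -0.11, -0.0]
contact_force: [-0.1, -0.1, -0.7]
gripper_width: 0.001
grasp_force: 0.0
```

Request:
carry_out --rows "0 0 -1 0;0 0 -1 0;0 0 0 0"

```text
t: 15.22
eef_pos: [0.4616, -0.002, 0.0502]
tool_rot: [0.0, 0.994, -0.11, -0.0]
contact_force: [-0.3, 0.0, -0.4]
gripper_width: -0.002
grasp_force: 0.0
```

Request:
carry_out --rows "0 0 -1 0;0 0 -1 0;0 0 0 0"

```text
t: 15.6
eef_pos: [0.4616, -0.002, 0.0482]
tool_rot: [0.0, 0.994, -0.11, -0.0]
contact_force: [0.2, -0.4, -0.3]
gripper_width: 0.002
grasp_force: 0.0
```

Request:
carry_out --rows "0 0 -1 0;0 0 -1 0;0 0 0 0"

```text
t: 15.98
eef_pos: [0.4616, -0.002, 0.0462]
tool_rot: [0.0, 0.994, -0.11, -0.0]
contact_force: [0.0, -0.0, -0.4]
gripper_width: 0.003
grasp_force: 0.0
```

Request:
carry_out --rows "0 0 -1 0;0 0 0 0"

```text
t: 16.23
eef_pos: [0.4618, -0.002, 0.0453]
tool_rot: [0.0, 0.994, -0.11, 0.0]
contact_force: [-0.6, 0.2, 1.8]
gripper_width: 0.004
grasp_force: 0.7
```

Request:
carry_out --rows "0 0 -1 0;0 0 0 0"

```text
t: 16.48
eef_pos: [0.462, -0.002, 0.0444]
tool_rot: [-0.0, 0.994, -0.11, 0.0]
contact_force: [0.4, -0.0, 3.3]
gripper_width: -0.002
grasp_force: 1.1
```

Contact came at about 0.0455 and the force is rising. I'll press on until the force clearly passes the 4 N for fully down.

Request:
carry_out --rows "0 0 -1 0;0 0 -1 0;0 0 0 0"

```text
t: 16.85
eef_pos: [0.4622, -0.002, 0.0425]
tool_rot: [-0.0, 0.994, -0.11, 0.0]
contact_force: [1.9, -0.5, 3.2]
gripper_width: 0.003
grasp_force: 1.7
```

Request:
carry_out --rows "0 0 -1 0;0 0 0 0"

```text
t: 17.1
eef_pos: [0.4624, -0.0021, 0.0417]
tool_rot: [-0.0, 0.994, -0.11, 0.001]
contact_force: [0.6, -0.7, 6.9]
gripper_width: 0.001
grasp_force: 3.6
```

Bottoming out. One more step to be sure, then release and retreat.

Request:
carry_out --rows "0 0 -1 0;0 0 0 0;0 0 0 0"

```text
t: 17.48
eef_pos: [0.4625, -0.0021, 0.0414]
tool_rot: [0.0, 0.994, -0.11, 0.001]
contact_force: [-1.1, -0.8, 15.1]
gripper_width: 0.002
grasp_force: 8.1
```

Request:
carry_out --rows "0 0 3 0;0 0 5 0;0 0 15 0;0 0 30 0;0 0 40 0;0 0 40 0;0 -40 0 0;0 -60 0 0;0 -60 0 0;0 -60 0 0"

```text
t: 18.73
eef_pos: [0.4612, -0.2233, 0.174]
tool_rot: [-0.0, 0.994, -0.109, 0.0]
contact_force: [1.5, 0.3, 0.0]
gripper_width: -0.001
grasp_force: 0.0
```

Request:
carry_out --rows "30 -50 0 0;30 -50 0 0;0 0 0 0"

```text
t: 19.1
eef_pos: [0.522, -0.326, 0.1733]
tool_rot: [0.001, 0.994, -0.112, 0.0]
contact_force: [-1.3, -0.5, 0.3]
gripper_width: 0.001
grasp_force: 0.0
```

```bash
python3 m.py pics/p9.png; python3 - <<'E'
from h import *
read_camera("scene");read_camera("top")
for n,t in(("scene","bottle"),("scene","vial"),("scene","spatula"),("top","tare_key_top")):print(n,t,[np.round(r["centre"],1) for r in place_of(n,t)])
E
```

```text
19.1 [ 0.52197418 -0.32597532  0.1732776 ] [-1.33367566 -0.47501172  0.30208828]
dish 0.92 715 ((778.673828125, 58.12654495239258), 23.933774948120117)
dish 0.66 1426 ((602.4382934570312, 31.553062438964844), 32.3011589050293)
dish 0.58 733 ((782.647216796875, -22.66851234436035), 24.154300689697266)
pan 0.85 ((597.4627685546875, 32.96852111816406), (178.00106811523438, 177.30416870117188), 77.52242279052734)
pan 0.28 ((704.345947265625, 164.73049926757812), (60.14094161987305, 40.14263916015625), 43.778377532958984)
scene bottle [array([259.9, 197.8]), array([394.6, 340.2])]
scene vial [array([428.9, 293.7]), array([316. , 266.1])]
scene spatula [array([212.8, 256.5])]
top tare_key_top [array([345.7, 342.9])]
```

```bash
python3 -c "from station import *; print(hand_in())"
```

```text
the job is handed in; nothing more can be done
None
```

The job is handed in: the dish stands inside the engraved circle, about 5 mm off its centre with 8–10 mm allowed. The tare key was pressed to its stop (about 4 mm of travel, 15 N) and released, and the bottles, vial, spatula and small keys were not touched.

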